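Mount the lower cast on the articulator and close it

ROBOT

A 7-joint arm with a two-finger parallel gripper is mounted at the origin on a cart in front of the work surface, level with it; the furniture and walls round the work are solid. World frame = base frame: x ahead of the robot, y to its left, z up, the work surface at z = 0. Lengths are in mm, angles in rad, forces in N, time in s.
With the tool pointing down it reaches from about 425 to 950 mm from the base axis. Payload 16.7 kg.
Tool frame: the origin (TCP) lies midway between the tips of the shut fingers; the grasp point (between the pads) lies 19 mm behind it (tcp_to_grasp is the distance from the TCP to the grasp point, in mm); z points along the fingers, y is the line along which they close (so a half turn about z gives the same grasp; the last joint's range is limited). The gripper opens to 94 mm and grips with 3 to 60 N. Pads are 16 mm wide; open, the fingers measure 119 mm over their backs; the gripper's body (75 mm by 177 mm) begins 78 mm behind the grasp point.
Start: joints at [-1.377, 0.426, 0.074, 1.606, -0.034, 1.111, -0.067], TCP at [226.887, 635.686, 205.467] pointing down, gripper open.
Joint ranges: [-2.85, 2.85], [-0.5, 2.14], [-1.23, 1.37], [0.21, 2.46], [-1.02, 4.16], [0.16, 2.05], [-2.73, 2.73]. Speed limits (rad/s): [1.89, 1.89, 2.39, 2.39, 3.01, 3.01, 3.01].

INTERFACE

Orientations are given as a unit quaternion [w, x, y, z].
In Python, from station import * gives the robot as it stands.
- The arm moves only by the tool arm_command, never from a script. Its argument "targets" is a list of rows, each an object with "xyz": the shift along the tool's x, y, z in mm, a list of three; "turn": the turn about the tool's z in rad. In form: [{"xyz": [x, y, z], "turn": turn}, ...]. A call has 1 to 5 rows; each row is the pose to reach, as a shift and turn from the pose commanded when the call began, along the tool's axes at that moment; what a row does not reach only later rows make up. A row lasts 1/8 s, in which the tool goes at most 62.5 mm and 10.7 degrees, less where a joint would pass 70% of its speed; a pose out of reach is approached as far as the arm can. A call with a gripper value outside its range is refused whole. "hand" is the opening, from 0 (shut) to 1 (fully open), set as the call begins (left out, the last holds). The fingers move at their own pace and stop on an object; the grip force is fixed at half the most. Time passes only in rows, so rows that repeat a pose let the fingers close. It gives the time, the measured TCP pose, the force, the opening and the grip force at its end, in the units of the state.
- get_state(): the state, without advancing time (a new reading comes with each control period).
- snapshot(name): name is "scene" or "top" or "wrist"; returns (picture, depth): 400x640x3 uint8, red, green, blue; 400x640 float32, mm along the optical axis (not along the pixel's ray), 0 where there is no reading.
- camera_info(name): a dict with "fovy" (degrees; the focal length in pixels is half the picture's height over the tangent of half this angle, whatever the lens; pixels are square), "cx", "cy" (the principal point, pixels), "rvec" (rotation vector, rad) and "tvec" (3), from world to camera coordinates, as OpenCV has them; the wrist camera has in their place "mount" (4x4, takes a point from camera to tool coordinates, whose origin is the TCP and whose axes are the flange's). Camera axes: x right, y down, z forward; pixel columns grow to the right and rows downward; lengths in mm; the calibration is good to about 2 mm. A picture is of the moment at which its call begins: read the wrist's pose just before it. camera_info takes no time and is no camera call.
- hand_in(): hands the job in; it is judged then, once.
Trained networks look in the newest picture that a camera, given by its name, has taken for a name from the list of things; names that differ only in an ending like _2 or _b are one class to them, and where a whole thing is asked for, a point or a joint stands for the part that bears it (a point fixed in the world has none). Each returns a list of dicts, best first, with "conf" (0 to 1); they miss things now and then, are a little off and sometimes report something else, mostly with a low value. They report only what shows in the picture. A call takes as long as a camera call.
- silhouettes(camera, thing): "region" (400x640 bool, what is visible of it) and "pixel" ([column, row] in pixels, amid what is visible of it).
The state is a dict: "clock": time; "q": joint angles; "joint_velocities": joint speeds; "joint_torque": joint torques, N m; "eef_pos": TCP position; "tool_rot": TCP orientation; "ft_force": force on the tool from outside, world axes, zero at the start; "torque": the same for the moment, N m; "width": opening from 0.0 (shut) to 1.0 (fully open); "gripper_force": force on a finger pad.
Only numpy, scipy, OpenCV 4.12 (cv2) and the standard library are available. Lean on these libraries where they do the work, as an engineer would, in place of code of your own. Each camera call takes 0.05 s, during which the arm holds its last target. There are 200 camera calls.

TASK

Seat the plaster tooth cast that has two locating holes on the two dowel pins of the articulator, fully home and flat on its plate, and let go of it. Then swing the articulator's open upper arm over and down until it is fully closed. Leave the cast without holes, the jar and the bottle where they stand.

Things in the scene. Friction and masses are not known exactly. Their poses are not given: they have to be found in the camera images.
- articulator: Dental articulator, fixed: aluminium base 150 x 100 mm (x -58 to +92 mm), dark seating plate, top at z = 12 mm, two rear posts (x = 85, y = +-41 mm, 88 mm high), upper arm hinged between them. Origin on the worktop under the plate's middle; x points from front (robot side) to rear posts, z up. Two steel dowel pins with tapered tops on its midline, 16 mm tall above the plate.
- small_pin (a point): Foot of the front dowel pin, 8 mm in diameter, at the top of the seating plate, 13 mm in front of the articulator's origin.
- large_pin (a point): Foot of the rear dowel pin, 12 mm in diameter, at the top of the seating plate, 21 mm behind the articulator's origin, 34 mm behind the small pin.
- pinned_cast: Loose plaster jaw cast, under 0.25 kg: block 70 (x) x 58 (y) x 22 mm with flat sides, a 36 mm wide nose 5 mm out at the front (-x), a horseshoe of teeth on top, closed at the front, total height 32 mm. Two holes straight through on the midline between the teeth. Origin: centre of the block's underside, z up. Fits the pins only front to front. Can be gripped across its 58 mm width.
- small_hole (a point): Centre of the cast's smaller through hole (10 mm, chamfered) at the underside, 13 mm in front of the cast's origin; it goes over the small pin.
- large_hole (a point): Centre of the cast's larger through hole (14 mm, chamfered) at the underside, 21 mm behind the cast's origin; it goes over the large pin.
- upper_arm (a joint): Angle of the articulator's upper arm: 0 closed (level, at its stop), growing as it opens up and to the rear; 1.57 upright, stop at 2.25. Starts at 1.9 to 2.15, leaning back. Stiff hinge: stays where left; pushing at 100 mm from the hinge takes 3 to 6 N. Carries an upper cast whose teeth clear the seated cast's by 2 mm when closed; it cannot close over an unseated cast.
- upper_arm_hinge (a point): Hinge axis of the upper arm at its middle, 75 mm above the worktop, 85 mm behind the articulator's origin; the axis runs along the articulator's y.
- upper_arm_tip (a point): Middle of the arm's free end on its outer face (top face when closed), 140 mm from the hinge. The arm is a bar 30 mm wide, outer face 8 mm outside the hinge axis, with a low screw head (16 mm across, 4 mm high) 85 mm from the hinge; a thin pin near the end on the inner side stands on the base when closed.
- study_cast: Loose plaster cast of the same size and shape but solid, without holes; leave it. Origin at the centre of its underside.
- gel_jar: Loose round jar with a dark lid, 39 mm across, 81 mm high, a bystander. Origin at the centre of its underside.
- conditioner_bottle: Loose small white bottle, 27 mm across, 72 mm high, a bystander. Origin at the centre of its underside.

How it is judged (in metres and radians):
On the way:
1. the cast with holes sits fully home on both pins, let go, while the upper arm is still open (horizontal distance between small_hole and small_pin below 0.003 m and horizontal distance between large_hole and large_pin below 0.003 m and z of small_hole in the frame of small_pin below 0.002 m and z of large_hole in the frame of large_pin below 0.002 m and contact force between the fingers and pinned_cast below 0.3 N and value of joint upper_arm above 0.6 rad), for 0.2 s.
At the end, for the whole second after the job is handed in: The cast with holes is at rest on both pins, each hole within 3 mm of its pin's axis and its underside within 2 mm of the seating plate, and the upper arm is closed to within 0.06 rad of its stop (horizontal distance between small_hole and small_pin below 0.003 m and horizontal distance between large_hole and large_pin below 0.003 m and z of small_hole in the frame of small_pin below 0.002 m and z of large_hole in the frame of large_pin below 0.002 m and value of joint upper_arm below 0.06 rad and linear speed of pinned_cast below 0.02 m/s); the robot touches nothing.
It fails at once if the cast without holes is moved by more than 30 mm (distance of study_cast from where it was at the start of the episode above 0.03 m).
It fails at once if the jar or the bottle is moved by more than 30 mm or knocked over (distance of any of gel_jar, conditioner_bottle from where it was at the start of the episode above 0.03 m or angle between any of gel_jar, conditioner_bottle's own z axis and vertical above 0.5 rad).
It also fails if it takes over 69 s, if anything falls off the work surface, if the arm or the gripper's body presses on something with over 40 N, if the wrist force passes 120 N, or if a joint passes its speed limit or range.

## Working session

There is one attempt and no reset: what is moved stays moved. The work goes in short steps, Python scripts to look and compute and a tool call to move; the robot and the scene stay as the last step left them, time stands still between calls to the robot, and variables do not carry over. Pictures are saved under pics/ and viewed, at most 10 in all, crops included, and the job is handed in when it is done.

Besides the shell and the picture viewer there is one more tool, called after "Emit:" as name(argument=value, ...), one argument or row to a line, values as JSON. arm_command: Moves the arm, as the interface text tells. Its arguments: {"type":"object","properties":{"targets":{"type":"array"},"hand":{"type":"number"}},"required":["targets"]}

```bash
ls; mkdir -p pics
cat > h.py <<'E'
from station import *
import numpy as np, cv2
from scipy.spatial.transform import Rotation as R
np.set_printoptions(precision=3,suppress=True)
def rot(q): return R.from_quat([q[1],q[2],q[3],q[0]]).as_matrix()
def cam(name,st=None):
    i=camera_info(name); f=200/np.tan(np.radians(i["fovy"])/2)
    if "mount" in i:
        M=np.array(i["mount"]); Rt=rot(st["tool_rot"]); Rc=Rt@M[:3,:3]; t=Rt@M[:3,3]+np.array(st["eef_pos"])
    else:
        Rm=cv2.Rodrigues(np.array(i["rvec"],float))[0]; Rc=Rm.T; t=-Rm.T@np.array(i["tvec"],float).ravel()
    return f,i["cx"],i["cy"],Rc,t
def cloud(name,depth,st=None):
    f,cx,cy,Rc,t=cam(name,st); v,u=np.mgrid[:400,:640]
    P=np.stack([(u-cx)/f*depth,(v-cy)/f*depth,depth],-1)
    return P@Rc.T+t
E
python3 - <<'E'
from h import *
s=get_state(); print(s)
for c in("scene","top"):
    p,d=snapshot(c); cv2.imwrite(f"pics/{c}0.png",p[...,::-1]); P=cloud(c,d); print(c,cam(c)[4],camera_info(c)['fovy'])
    np.savez(f"{c}0.npz",p=p,d=d,P=P)
    for n in("articulator","pinned_cast","study_cast","gel_jar","conditioner_bottle","upper_arm"):
        for r in silhouettes(c,n)[:2]:
            m=r["region"]&(d>0); 
            if m.sum()>0: print(n,round(r["conf"],2),r["pixel"],m.sum(),np.median(P[m],0),np.percentile(P[m],[2,98],axis=0).ravel())
E
```

```text
pics
{'clock': 0.0, 'q': array([-1.378,  0.427,  0.074,  1.607, -0.034,  1.111, -0.067]), 'joint_velocities': array([ 0.001, -0.   ,  0.002,  0.001, -0.001,  0.001, -0.002]), 'joint_torque': array([  0.   , -93.582,   3.668, -45.419,  -0.049,   0.02 ,   0.   ]), 'eef_pos': array([226.73 , 635.295, 204.746]), 'tool_rot': array([-0.   ,  0.171,  0.985, -0.001]), 'ft_force': array([-0.879, -0.26 ,  0.721]), 'torque': array([-0.01 ,  0.017,  0.033]), 'gripper_force': 0.0, 'width': 0.9983678207694904}
scene [-131.745 -621.758  779.682] 44.474434769160865
articulator 0.8 [335.2, 205.9] 3172 [559.176   3.728  14.993] [432.803 -47.753   9.359 619.318  50.424 201.29 ]
articulator 0.62 [384.0, 291.5] 1113 [ 438.026 -251.714   22.327] [ 406.293 -276.489   -0.025  480.268 -217.286   33.472]
pinned_cast 0.9 [389.0, 288.4] 1091 [ 438.102 -252.144   22.44 ] [ 406.283 -276.498    1.415  480.244 -220.011   33.482]
study_cast 0.59 [247.7, 174.5] 546 [474.062 258.139  22.609] [439.513 228.298   1.807 514.544 298.027  33.75 ]
gel_jar 0.97 [291.1, 158.7] 418 [577.544 194.579  49.113] [566.672 185.142   1
[... 310 characters left out ...]
005707659
articulator 0.66 [320.2, 179.4] 3382 [541.054   6.248  13.6  ] [433.172 -47.015   2.579 621.49   51.737 205.482]
pinned_cast 0.57 [420.8, 215.2] 749 [ 443.23  -246.162   22.758] [ 407.466 -276.272   -0.597  481.116 -217.953   34.429]
study_cast 0.64 [220.0, 202.6] 706 [478.514 265.122  23.202] [442.82  229.382   3.071 516.653 300.407  34.914]
gel_jar 0.58 [240.7, 160.0] 256 [579.666 199.918  78.309] [568.135 185.381  20.141 598.92  218.737  85.013]
conditioner_bottle 0.42 [381.4, 221.6] 113 [ 413.286 -143.962   69.649] [ 404.117 -155.97    15.217  425.274 -134.461   74.29 ]
upper_arm 0.63 [319.9, 144.4] 999 [585.784  12.182 163.034] [565.44  -17.621  37.714 627.791  39.405 216.109]
```

Run:
```python
import cv2,numpy as np
t=cv2.imread("pics/top0.png");s=cv2.imread("pics/scene0.png")
a=cv2.resize(t[120:250,190:450],(780,390),interpolation=cv2.INTER_CUBIC)
b=cv2.resize(s[245:325,340:430],(236,210),interpolation=cv2.INTER_CUBIC);c=cv2.resize(t[190:240,390:450],(252,210),interpolation=cv2.INTER_CUBIC);d=cv2.resize(s[100:240,230:440],(292,210))
cv2.imwrite("pics/v1.png",np.vstack([a,np.hstack([b,c,d])]))
```

```text
(no output)
```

View pics/v1.png

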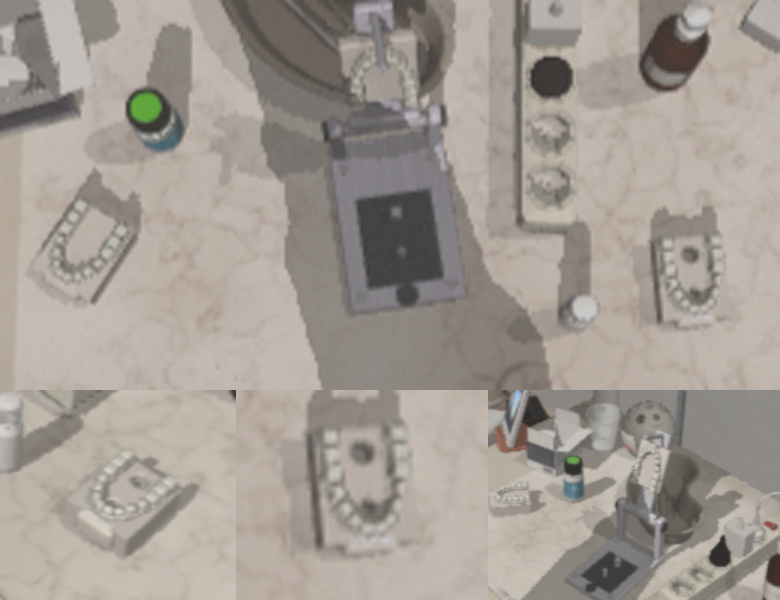

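```bash
cat >> h.py <<'E'
def rel(targets,st=None):
    "targets: list of (x,y,z,yaw of tool y axis deg) -> shifts/turns from the present pose"
    st=st or get_state(); Rt=rot(st["tool_rot"]); p=np.array(st["eef_pos"]); y0=np.degrees(np.arctan2(Rt[1,1],Rt[0,1]))
    for x,y,z,a in targets:
        dy=(a-y0+90)%180-90
        print("xyz",Rt.T@(np.array([x,y,z])-p),"turn",np.radians(-dy))
    print("pos",p,"yaw",y0,"tilt",Rt[:,2],"F",st["ft_force"],"w",st["width"],"t",st["clock"])
def rect(pts):
    (c,s,a)=cv2.minAreaRect(pts.astype(np.float32)); return c,s,a
E
python3 - <<'E'
from h import *
z=np.load("top0.npz");P=z["P"];d=z["d"]
def box(lo,hi): 
    m=(d>0)&np.all((P>lo)&(P<hi),-1); return P[m]
c=box([395,-290,14],[495,-205,45]); print("cast",rect(c[:,:2]),len(c))
b=box([425,-60,6],[600,65,14]); print("base",rect(b[:,:2]),np.percentile(b[:,2],[5,50,95]))
m=(d>0)&np.all((P>[425,-50,6])&(P<[560,60,40]),-1)&(z["p"].max(-1)<75)
k=P[m]; print("plate",rect(k[:,:2]),len(k),np.median(k,0))
a=box([540,-30,100],[660,50,260]);print("arm",rect(a[:,:2]),a.max(0),a[a[:,2].argmax()])
rel([(400,450,205,90),(480,150,205,90),(445,-150,205,90),(445,-247,205,90)])
E
```

```text
cast ((444.5602722167969, -248.03692626953125), (75.48832702636719, 59.872474670410156), 3.1659140586853027) 659
base ((509.45098876953125, 7.355419158935547), (169.9274139404297, 118.6419677734375), 3.933253288269043) [ 8.645 11.801 13.705]
plate ((479.50567626953125, -1.1175613403320312), (93.1249771118164, 61.73875427246094), 7.110100746154785) 684 [485.795  -1.493  12.257]
arm ((598.3079223632812, 13.206304550170898), (65.83202362060547, 57.665042877197266), 7.569903373718262) [630.813  41.798 222.162] [572.504  12.679 222.162]
xyz [-225.502 -116.737    0.491] turn -0.34277633908918864
xyz [-401.679 -372.396    0.468] turn -0.34277633908918864
xyz [-469.546 -666.707    0.447] turn -0.34277633908918864
xyz [-502.148 -758.064    0.44 ] turn -0.34277633908918864
pos [226.853 635.737 205.507] yaw 70.3603624532443 tilt [-0.  0. -1.] F [ 0.599  0.084 -0.042] w 1.0025124218656207 t 0.7
```

Emit:
arm_command(
  targets=[
    {"xyz": [-45,-23,0],"turn": -0.07},
    {"xyz": [-90,-47,0],"turn": -0.14},
    {"xyz": [-135,-70,0],"turn": -0.21},
    {"xyz": [-180,-93,0],"turn": -0.28},
    {"xyz": [-225,-117,0],"turn": -0.343},
  ],
  hand=1,
)

```text
clock: 1.32
eef_pos: [400.5, 448.6, 205.7]
tool_rot: [0.0, -0.001, 1.0, 0.0]
ft_force: [0.6, -0.1, -0.6]
width: 0.999
gripper_force: 0.0
```

Emit:
arm_command(
  targets=[
    {"xyz": [-16,-60,0],"turn": 0},
    {"xyz": [-32,-120,0],"turn": 0},
    {"xyz": [-48,-180,0],"turn": 0},
    {"xyz": [-64,-240,0],"turn": 0},
    {"xyz": [-80,-300,0],"turn": 0},
  ],
)

```text
clock: 1.95
eef_pos: [479.8, 147.9, 205.8]
tool_rot: [0.0, -0.0, 1.0, 0.0]
ft_force: [0.6, 0.2, 0.0]
width: 0.998
gripper_force: 0.0
```

Emit:
arm_command(
  targets=[
    {"xyz": [0,-60,0],"turn": 0},
    {"xyz": [5,-120,0],"turn": 0},
    {"xyz": [12,-180,0],"turn": 0},
    {"xyz": [22,-240,0],"turn": 0},
    {"xyz": [30,-300,0],"turn": 0},
  ],
)

```text
clock: 2.58
eef_pos: [449.0, -152.0, 205.9]
tool_rot: [0.001, -0.0, 1.0, 0.0]
ft_force: [0.8, 0.3, 0.4]
width: 1.002
gripper_force: 0.0
```

Emit:
arm_command(
  targets=[
    {"xyz": [5,-50,0],"turn": -0.05},
    {"xyz": [5,-97,0],"turn": -0.05},
    {"xyz": [5,-97,0],"turn": -0.05},
  ],
)

```text
clock: 2.95
eef_pos: [443.9, -250.5, 205.7]
tool_rot: [0.0, -0.023, 1.0, -0.001]
ft_force: [-0.9, 0.2, 0.6]
width: 0.999
gripper_force: 0.0
```

```bash
cat > look.py <<'E'
from h import *
import sys
st=get_state(); p,d=snapshot("wrist"); P=cloud("wrist",d,st)
n=sys.argv[1]; np.savez(n+".npz",p=p,d=d,P=P); cv2.imwrite(f"pics/{n}.png",p[...,::-1])
E
python3 look.py w1
python3 - <<'E'
from h import *
z=np.load("w1.npz");P=z["P"];d=z["d"]
rel([(444,-248,205,93)])
m=(d>0)&np.all((P>[395,-300,14])&(P<[495,-195,45]),-1); print("cast",rect(P[m][:,:2]),m.sum())
top=(d>0)&np.all((P>[395,-300,18])&(P<[495,-195,26]),-1); print(np.median(P[top],0),top.sum())
print(P[200,320])
E
```

```text
xyz [0.138 0.481 0.481] turn -0.005068404319762736
pos [ 444.16  -248.474  205.481] yaw 92.70960182361172 tilt [-0. -0. -1.] F [-0.038  1.504 -0.344] w 1.001211016145969 t 3.0
cast ((445.79345703125, -247.80857849121094), (75.79451751708984, 57.93671798706055), 2.8483829498291016) 3403
[ 440.773 -248.      22.339] 2236
[ 473.699 -248.284    0.297]
```

View pics/w1.png

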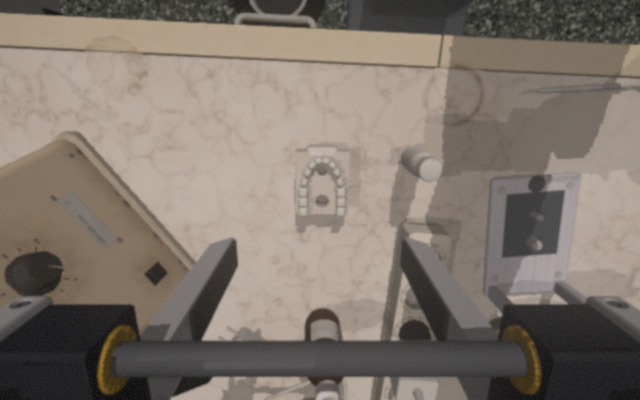

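Run:
```python
from h import *
for n in("w1","top0"):
    z=np.load(n+".npz");P=z["P"];d=z["d"]
    for lo,hi in(([395,-350],[500,-285]),([395,-205],[500,-140])):
        m=(d>0)&np.all((P[...,:2]>lo)&(P[...,:2]<hi),-1)&(P[...,2]<95); print(n,lo,P[m][:,2].max() if m.any() else 0)
z=np.load("w1.npz");P=z["P"];d=z["d"];p=z["p"]
m=(d>0)&np.all((P>[425,-60,5])&(P<[560,65,40]),-1)
k=m&(p.max(-1)<70)&(P[...,2]<14); q=P[k]
nl,lab,stt,cen=cv2.connectedComponentsWithStats(k.astype(np.uint8)); print(stt[1:4])
b=1+stt[1:,4].argmax(); print("plate",rect(P[lab==b][:,:2]))
pin=m&(P[...,2]>20)&(P[...,0]<545); nl,lab,stt,cen=cv2.connectedComponentsWithStats(pin.astype(np.uint8))
for i in range(1,nl): print("pin",stt[i],P[lab==i].mean(0),P[lab==i].max(0))
rel([(448.2,-247.8,100,92.85),(448.2,-247.8,4,92.85)])
```

```text
w1 [395, -350] 2.5828684965670163
w1 [395, -205] 74.03378190885195
top0 [395, -350] 6.141868984139137
top0 [395, -205] 74.58917619649026
[[ 503  176   43   80 1854]
 [ 541  211    1    1    1]]
plate ((480.016845703125, -12.4566650390625), (96.83429718017578, 42.28986740112305), 4.31575870513916)
pin [534 213  10   8  62] [474.858  -4.018  25.026] [479.053   0.599  29.464]
pin [529 239  13  11 108] [508.032  -0.413  25.757] [514.342   5.719  29.491]
xyz [ -4.09    0.529 105.48 ] turn -0.0024504104417711423
xyz [ -4.111   0.571 201.48 ] turn -0.0024504104417711423
pos [ 444.16  -248.474  205.481] yaw 92.70960182361172 tilt [-0. -0. -1.] F [-0.038  1.504 -0.344] w 1.001211016145969 t 3.0
```

Emit:
arm_command(
  targets=[
    {"xyz": [-4,0.5,50],"turn": 0},
    {"xyz": [-4,0.5,100],"turn": 0},
    {"xyz": [-4,0.5,150],"turn": 0},
    {"xyz": [-4,0.5,180],"turn": 0},
    {"xyz": [-4,0.5,180],"turn": 0},
  ],
)

```text
clock: 3.62
eef_pos: [447.4, -245.0, 24.0]
tool_rot: [-0.002, -0.026, 1.0, 0.001]
ft_force: [-0.3, -1.2, 1.0]
width: 1.001
gripper_force: 0.0
```

Emit:
arm_command(
  targets=[
    {"xyz": [0,0,12],"turn": 0},
    {"xyz": [0,0,21],"turn": 0},
    {"xyz": [0,0,21],"turn": 0},
  ],
)

```text
clock: 4.0
eef_pos: [448.6, -246.3, 4.5]
tool_rot: [0.0, -0.025, 1.0, 0.0]
ft_force: [0.4, -0.4, -0.5]
width: 0.997
gripper_force: 0.0
```

Emit:
arm_command(
  targets=[
    {"xyz": [0,0,0],"turn": 0},
    {"xyz": [0,0,0],"turn": 0},
    {"xyz": [0,0,0],"turn": 0},
    {"xyz": [0,0,0],"turn": 0},
    {"xyz": [0,0,0],"turn": 0},
  ],
  hand=0,
)

```text
clock: 4.62
eef_pos: [448.6, -246.5, 4.6]
tool_rot: [0.0, -0.025, 1.0, -0.0]
ft_force: [-0.2, -0.7, 4.2]
width: 0.61
gripper_force: 30.0
```

Emit:
arm_command(
  targets=[
    {"xyz": [0,0,-10],"turn": 0},
    {"xyz": [0,0,-40],"turn": 0},
    {"xyz": [0,0,-80],"turn": 0},
    {"xyz": [0,0,-125],"turn": 0},
    {"xyz": [0,0,-125],"turn": 0},
  ],
)

```text
clock: 5.25
eef_pos: [450.1, -247.1, 132.7]
tool_rot: [0.003, -0.025, 1.0, -0.001]
ft_force: [0.6, -0.2, -2.4]
width: 0.619
gripper_force: 30.0
```

Emit:
arm_command(
  targets=[
    {"xyz": [-5,35,0],"turn": -0.02},
    {"xyz": [-15,80,0],"turn": -0.058},
    {"xyz": [-25,120,0],"turn": -0.058},
    {"xyz": [-25,138,0],"turn": -0.058},
    {"xyz": [-25,138,0],"turn": -0.058},
  ],
)

```text
clock: 5.88
eef_pos: [466.2, -106.1, 129.0]
tool_rot: [-0.001, -0.055, 0.998, 0.0]
ft_force: [-0.6, 0.0, -0.6]
width: 0.615
gripper_force: 30.0
```

```bash
python3 look.py w2
python3 - <<'E'
from h import *
rel([(487,-3,130,96.2)])
for n in ("w2",):
    z=np.load(n+".npz");P=z["P"];d=z["d"];p=z["p"]
    m=(d>0)&np.all((P>[425,-60,5])&(P<[560,65,40]),-1)
    pin=m&(P[...,2]>18)&(P[...,0]<545); nl,lab,stt,cen=cv2.connectedComponentsWithStats(pin.astype(np.uint8))
    for i in range(1,nl):
        if stt[i,4]>15: print("pin",stt[i],P[lab==i].mean(0),np.r_[P[lab==i].min(0),P[lab==i].max(0)])
E
```

```text
xyz [-31.994 101.357  -0.863] turn 0.0008908215773283478
pos [ 466.232 -107.238  129.156] yaw 96.2510403166801 tilt [-0.001 -0.    -1.   ] F [ 0.284 -0.468 -0.723] w 0.614327947049098 t 5.925
pin [428 216  11  11  88] [474.59   -3.76   24.823] [471.494  -7.024  18.231 479.237   0.44   29.272]
pin [423 249  15  15 166] [507.455   0.232  25.418] [502.995  -4.708  18.142 515.023   6.163  29.903]
```

View pics/w2.png

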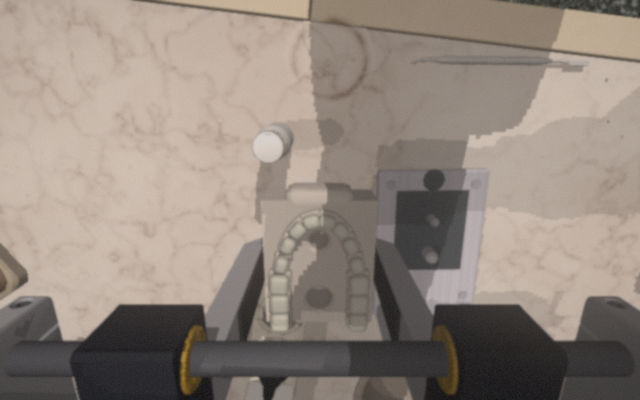

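```bash
cat > holes.py <<'E'
from h import *
import sys
n=sys.argv[1]; z=np.load(n+".npz");P=z["P"];d=z["d"];p=z["p"]; st=get_state()
tcp=np.array(st["eef_pos"]); Rt=rot(st["tool_rot"]); L=(P-tcp)@Rt  # tool coords: x=-front.. 
blk=(d>0)&(abs(L[...,1])<30)&(L[...,0]>-40)&(L[...,0]<45)&(abs(L[...,2]+18)<3)
zt=np.median(L[blk][:,2]); print("top z tool",zt, rect(L[blk][:,:2]))
f,cx,cy,Rc,t=cam("wrist",st); v,u=np.mgrid[:400,:640]
ray=np.stack([(u-cx)/f,(v-cy)/f,np.ones_like(u,float)],-1)@Rc.T@Rt; o=(t-tcp)@Rt
k=(zt-o[2])/ray[...,2]; Q=o+k[...,None]*ray
h=(d>0)&(L[...,2]>zt+2)&(abs(Q[...,1])<15)&(Q[...,0]>-33)&(Q[...,0]<33)
nl,lab,stt,cen=cv2.connectedComponentsWithStats(h.astype(np.uint8))
for i in range(1,nl):
    if stt[i,4]>15: q=Q[lab==i]; print("hole",stt[i],cv2.minEnclosingCircle(q[:,:2].astype(np.float32)),q.mean(0)[:2])
E
python3 holes.py w2
```

```text
top z tool -17.568535636009763 ((2.8985443115234375, -0.07227706909179688), (75.43627166748047, 59.96952438354492), 0.6872584223747253)
hole [309 231  20  18 255] ((14.067209243774414, -0.5894182920455933), 5.262411117553711) [14.628 -0.628]
hole [306 287  26  23 433] ((-19.474565505981445, -0.6313236951828003), 7.143113613128662) [-19.069  -0.718]
```

Run:
```python
from h import *
rel([(489.3,-1.2,129,96.8),(489.3,-1.2,45,96.8)])
```

```text
xyz [-34.477 102.896   0.136] turn -0.00958115393463753
xyz [-34.535 102.893  84.136] turn -0.00958115393463753
pos [ 466.232 -107.238  129.156] yaw 96.2510403166801 tilt [-0.001 -0.    -1.   ] F [ 0.284 -0.468 -0.723] w 0.614327947049098 t 5.925
```

Emit:
arm_command(
  targets=[
    {"xyz": [-17,50,0],"turn": -0.01},
    {"xyz": [-34.5,103,0],"turn": -0.01},
    {"xyz": [-34.5,103,40],"turn": -0.01},
    {"xyz": [-34.5,103,80],"turn": -0.01},
    {"xyz": [-34.5,103,80],"turn": -0.01},
  ],
)

```text
clock: 6.55
eef_pos: [487.9, -2.8, 47.5]
tool_rot: [-0.002, -0.058, 0.998, -0.001]
ft_force: [1.0, 0.3, -0.2]
width: 0.617
gripper_force: 30.0
```

Emit:
arm_command(
  targets=[
    {"xyz": [0,0,0],"turn": 0},
    {"xyz": [0,0,0],"turn": 0},
  ],
)

```text
clock: 6.8
eef_pos: [490.7, -1.5, 50.9]
tool_rot: [0.001, -0.059, 0.998, 0.0]
ft_force: [-0.1, -0.2, -1.4]
width: 0.618
gripper_force: 30.0
```

```bash
python3 look.py w3; python3 holes.py w3
python3 - <<'E'
from h import *
rel([(489.3,-1.2,45,96.8)])
z=np.load("w3.npz");P=z["P"];d=z["d"]
m=(d>0)&(P[...,2]<38)&(P[...,2]>14)&(P[...,0]>460)&(P[...,0]<530)&(abs(P[...,1])<25)
nl,lab,stt,cen=cv2.connectedComponentsWithStats(m.astype(np.uint8))
for i in range(1,nl):
    if stt[i,4]>8: print("pin",stt[i],P[lab==i].mean(0),np.r_[P[lab==i].min(0),P[lab==i].max(0)])
p=z["p"];cv2.imwrite("pics/v3.png",cv2.resize(p[180:360,220:420,::-1],(800,600)[:1]+(600,)[:0] and (0,0) or (660,594)))
p,d=snapshot("scene"); cv2.imwrite("pics/s3.png",cv2.resize(p[150:290,260:440,::-1],(771,600)))
E
```

```text
top z tool -17.84721214071385 ((2.7722206115722656, 0.017698287963867188), (75.78465270996094, 59.78533935546875), 0.2146769016981125)
hole [308 231  21  20 264] ((14.203465461730957, -0.8289690017700195), 5.325183868408203) [14.664 -0.562]
hole [305 287  27  22 431] ((-19.381235122680664, -0.8051854968070984), 7.154694557189941) [-18.866  -0.759]
xyz [1.321 0.305 5.783] turn -0.0009756716736146745
pos [490.636  -1.351  50.785] yaw 96.74409813091141 tilt [ 0.002  0.001 -1.   ] F [-0.313  0.184 -1.041] w 0.6144445846358322 t 6.85Traceback (most recent call last):
  File "<stdin>", line 8, in <module>
cv2.error: OpenCV(4.12.0) /io/opencv/modules/imgproc/src/resize.cpp:4211: error: (-215:Assertion failed) inv_scale_x > 0 in function 'resize'
```

Run:
```python
from h import *
p=np.load("w3.npz")["p"];a=cv2.resize(p[180:340,220:420,::-1],(400,320),interpolation=cv2.INTER_CUBIC)
rel([(489.3,-1.2,45,96.8)])
p,d=snapshot("scene"); b=cv2.resize(p[150:310,260:460,::-1],(400,320),interpolation=cv2.INTER_CUBIC)
rel([(489.3,-1.2,45,96.8)])
cv2.imwrite("pics/v3.png",np.hstack([a,b]))
```

```text
xyz [1.321 0.305 5.783] turn -0.0009756716736146745
pos [490.636  -1.351  50.785] yaw 96.74409813091141 tilt [ 0.002  0.001 -1.   ] F [-0.313  0.184 -1.041] w 0.6144445846358322 t 6.85
xyz [1.189 0.165 5.601] turn -0.0006866494494490193
pos [490.49   -1.227  50.603] yaw 96.76065788454159 tilt [ 0.002  0.001 -1.   ] F [-0.131  0.244 -0.168] w 0.6107608303767434 t 6.9
```

View pics/v3.png

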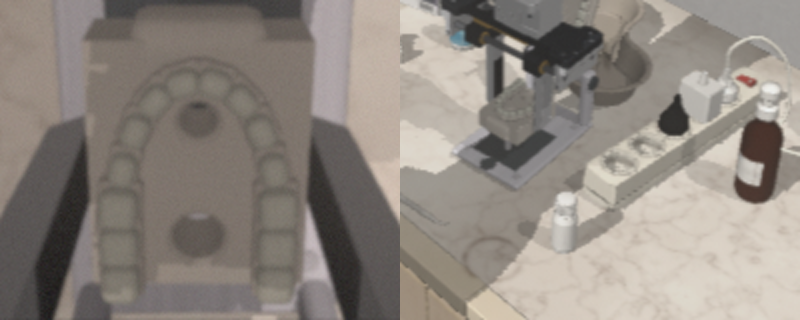

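Emit:
arm_command(
  targets=[
    {"xyz": [1,0.4,6],"turn": 0},
    {"xyz": [1,0.4,16],"turn": 0},
    {"xyz": [1,0.4,16],"turn": 0},
    {"xyz": [1,0.4,16],"turn": 0},
  ],
)

```text
clock: 7.4
eef_pos: [488.6, -1.1, 33.3]
tool_rot: [-0.0, -0.059, 0.998, -0.0]
ft_force: [-0.5, 0.0, -1.6]
width: 0.616
gripper_force: 30.0
```

Emit:
arm_command(
  targets=[
    {"xyz": [0,0,2],"turn": 0},
    {"xyz": [0,0,4],"turn": 0},
    {"xyz": [0,0,6],"turn": 0},
    {"xyz": [0,0,6],"turn": 0},
  ],
)

```text
clock: 7.9
eef_pos: [488.8, -0.9, 27.4]
tool_rot: [-0.0, -0.059, 0.998, -0.0]
ft_force: [0.1, 1.3, -2.1]
width: 0.613
gripper_force: 30.0
```

Emit:
arm_command(
  targets=[
    {"xyz": [0,0,2],"turn": 0},
    {"xyz": [0,0,4],"turn": 0},
    {"xyz": [0,0,6],"turn": 0},
    {"xyz": [0,0,6],"turn": 0},
  ],
)

```text
clock: 8.4
eef_pos: [488.7, -0.9, 21.3]
tool_rot: [-0.0, -0.059, 0.998, -0.0]
ft_force: [0.8, 1.7, -2.9]
width: 0.615
gripper_force: 30.0
```

Emit:
arm_command(
  targets=[
    {"xyz": [0,0,2],"turn": 0},
    {"xyz": [0,0,4],"turn": 0},
    {"xyz": [0,0,4],"turn": 0},
  ],
)

```text
clock: 8.78
eef_pos: [488.7, -0.9, 17.3]
tool_rot: [-0.0, -0.059, 0.998, -0.0]
ft_force: [1.6, 2.0, -2.3]
width: 0.608
gripper_force: 30.0
```

Emit:
arm_command(
  targets=[
    {"xyz": [0,0,0.8],"turn": 0},
    {"xyz": [0,0,1.2],"turn": 0},
    {"xyz": [0,0,1.2],"turn": 0},
  ],
)

```text
clock: 9.15
eef_pos: [488.8, -0.9, 16.6]
tool_rot: [0.0, -0.059, 0.998, 0.0]
ft_force: [-1.2, 2.8, 8.1]
width: 0.615
gripper_force: 30.0
```

Emit:
arm_command(
  targets=[
    {"xyz": [0,0,0],"turn": 0},
    {"xyz": [0,0,0],"turn": 0},
    {"xyz": [0,0,0],"turn": 0},
    {"xyz": [0,0,0],"turn": 0},
    {"xyz": [0,0,0],"turn": 0},
  ],
  hand=0.85,
)

```text
clock: 9.78
eef_pos: [488.7, -1.0, 16.3]
tool_rot: [-0.0, -0.059, 0.998, -0.0]
ft_force: [-0.6, 0.0, 0.1]
width: 0.85
gripper_force: 0.0
```

Emit:
arm_command(
  targets=[
    {"xyz": [0,0,-20],"turn": 0},
    {"xyz": [0,0,-60],"turn": 0},
    {"xyz": [0,0,-110],"turn": 0},
    {"xyz": [0,0,-110],"turn": 0},
    {"xyz": [0,0,-110],"turn": 0},
  ],
)

```text
clock: 10.4
eef_pos: [488.5, -0.7, 126.1]
tool_rot: [0.0, -0.059, 0.998, 0.0]
ft_force: [-0.5, 0.9, -0.3]
width: 0.853
gripper_force: 0.0
```

```bash
python3 look.py w4
python3 - <<'E'
from h import *
rel([(400,0,240,96)])
z=np.load("w4.npz");P=z["P"];d=z["d"]
m=(d>0)&np.all((P>[430,-40,25])&(P<[535,40,55]),-1)
hist=np.histogram(P[m][:,2],bins=np.arange(25,50,2)); print(hist)
b=m&(P[...,2]<39); print(rect(P[m][:,:2]))
q=P[b]; A=np.c_[q,np.ones(len(q))]; 
c=np.linalg.lstsq(np.c_[q[:,:2]-[488,-1],np.ones(len(q))],q[:,2],rcond=None)[0]; print("plane",c)
t=np.load("top0.npz"); 
p,d=snapshot("top"); P=cloud("top",d); np.savez("top4.npz",p=p,d=d,P=P)
a=cv2.resize(np.load("w4.npz")["p"][100:400,120:520,::-1],(400,300));cv2.imwrite("pics/v4.png",a)
for r in silhouettes("top","upper_arm")[:1]:
    k=r["region"]&(d>0)&(P[...,2]>85); print(P[k].min(0),P[k].max(0)); q=P[k]
    u=np.array([np.cos(.119),np.sin(.119)]); s=(q[:,:2]-[488.3,-1.8])@u-85; w=(q[:,:2]-[488.3,-1.8])@np.array([-u[1],u[0]])
    ang=np.arctan2(q[:,2]-75,-s); rr=np.hypot(s,q[:,2]-75)
    for lo in range(20,160,15): 
        n=(rr>lo)&(rr<lo+15)&(abs(w)<12); print(lo,n.sum(),np.percentile(ang[n],[2,50,98]) if n.sum() else '', np.percentile(w[n],[2,98]) if n.sum() else '')
E
```

```text
xyz [  87.581   11.282 -114.316] turn 0.013607622440992943
pos [488.18   -0.879 125.591] yaw 96.7796593350764 tilt [-0.001 -0.    -1.   ] F [-0.177  0.841 -0.849] w 0.8486657611061096 t 10.45
(array([ 147,  116,   92,  238, 2819,  560,  391,  229,  313, 1041,   99,
          0]), array([25, 27, 29, 31, 33, 35, 37, 39, 41, 43, 45, 47, 49]))
((485.9154052734375, -1.7997169494628906), (76.26689147949219, 58.14347457885742), 6.604814052581787)
plane [ 0.006  0.    34.097]
```

View pics/v4.png

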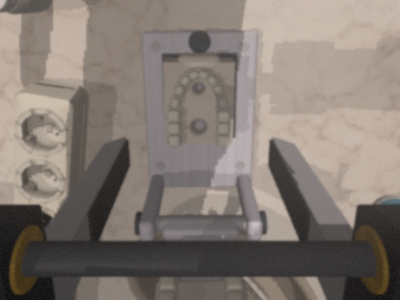

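Run:
```python
from h import *
for n in("top0","scene0"):
    z=np.load(n+".npz");P=z["P"];d=z["d"]
    for x0 in range(580,760,30):
        r=[]
        for y0 in range(-100,140,40):
            m=(d>0)&np.all((P[...,:2]>[x0,y0])&(P[...,:2]<[x0+30,y0+40]),-1); r.append(round(float(P[m][:,2].max())) if m.any() else -1)
        print(n,x0,r)
H=np.array([572.7,8.3]);u=np.array([np.cos(.119),np.sin(.119)])
T=[(*(H+94*u),260,96.8),(*(H+94*u),175,96.8)]
print(T); rel(T)
```

```text
top0 580 [6, 92, 220, 195, 46, 7]
top0 610 [5, 45, 208, 210, 46, 44]
top0 640 [6, 45, -1, 13, 27, 47]
top0 670 [5, 46, 42, 11, 14, 45]
top0 700 [5, 44, 47, 45, 13, 36]
top0 730 [6, 5, 6, 44, 9, 13]
scene0 580 [3, 89, 219, 194, 4, 3]
scene0 610 [3, 44, 206, 206, 43, 42]
scene0 640 [3, 44, 7, 10, 18, 45]
scene0 670 [3, 44, 40, 12, 11, 40]
scene0 700 [3, 42, 43, 43, 14, 10]
scene0 730 [-1, 4, 3, 44, 10, 12]
[(np.float64(666.0352180538712), np.float64(19.459617862468882), 260, 96.8), (np.float64(666.0352180538712), np.float64(19.459617862468882), 175, 96.8)]
xyz [-178.921   -0.666 -135.048] turn -0.0005095374059701581
xyz [-179.081   -0.631  -50.049] turn -0.0005095374059701581
pos [488.037  -1.058 125.29 ] yaw 96.77080565713386 tilt [-0.002 -0.001 -1.   ] F [-0.776 -0.049 -0.906] w 0.8503730764719883 t 10.55
```

Emit:
arm_command(
  targets=[
    {"xyz": [0,0,-50],"turn": 0},
    {"xyz": [0,0,-100],"turn": 0},
    {"xyz": [0,0,-150],"turn": 0},
    {"xyz": [0,0,-150],"turn": 0},
    {"xyz": [0,0,-150],"turn": 0},
  ],
  hand=0,
)

```text
clock: 11.18
eef_pos: [488.3, -0.9, 275.2]
tool_rot: [-0.001, -0.059, 0.998, -0.0]
ft_force: [-0.7, -0.1, -0.1]
width: 0.354
gripper_force: 0.0
```

Run:
```python
from h import *
u=np.array([np.cos(.119),np.sin(.119)])
p,d=snapshot("top"); P=cloud("top",d)
for name in("top","scene"):
  if name=="scene": p,d=snapshot("scene"); P=cloud("scene",d)
  q=P[d>0]; s=(q[:,:2]-[572.7,8.3])@u; w=(q[:,:2]-[572.7,8.3])@np.array([-u[1],u[0]])
  k=(abs(w)<14)&(s>-30)&(s<110)&(q[:,2]>90)&(q[:,2]<228)
  for z in range(90,228,12):
    n=k&(abs(q[:,2]-z-6)<6); print(name,z,n.sum(),np.percentile(s[n],[2,98]) if n.any() else'')
rel([(666,19.5,276,96.8)])
```

```text
top 90 0 
top 102 0 
top 114 0 
top 126 0 
top 138 0 
top 150 0 
top 162 0 
top 174 0 
top 186 0 
top 198 0 
top 210 0 
top 222 0 
scene 90 56 [ 1.387 11.572]
scene 102 54 [ 4.771 16.761]
scene 114 17 [ 8.923 15.627]
scene 126 38 [-1.54   8.345]
scene 138 40 [ 3.922 13.092]
scene 150 47 [ 8.023 17.917]
scene 162 53 [ 8.02  23.741]
scene 174 54 [11.54 42.39]
scene 186 123 [14.327 50.402]
scene 198 54 [25.561 55.74 ]
scene 210 24 [-3.718 26.58 ]
scene 222 2 [-1.716 -1.271]
xyz [-179.157   -0.581   -1.64 ] turn -0.00058004337222125
pos [488.019  -1.034 274.818] yaw 96.76676596283718 tilt [-0.002 -0.001 -1.   ] F [-0.958 -0.337 -0.317] w 0.2651810140620756 t 11.275
```

Emit:
arm_command(
  targets=[
    {"xyz": [-60,0,0],"turn": 0},
    {"xyz": [-120,0,0],"turn": 0},
    {"xyz": [-179,-0.5,0],"turn": 0},
    {"xyz": [-179,-0.5,0],"turn": 0},
  ],
)

```text
clock: 11.78
eef_pos: [668.5, 20.4, 271.9]
tool_rot: [-0.003, -0.06, 0.998, -0.001]
ft_force: [-0.7, -0.4, -0.2]
width: 0.007
gripper_force: 0.0
```

Emit:
arm_command(
  targets=[
    {"xyz": [0,0,40],"turn": 0},
    {"xyz": [0,0,80],"turn": 0},
    {"xyz": [0,0,100],"turn": 0},
    {"xyz": [0,0,100],"turn": 0},
  ],
)

```text
clock: 12.28
eef_pos: [665.6, 19.4, 175.2]
tool_rot: [-0.001, -0.059, 0.998, -0.0]
ft_force: [1.0, 0.2, 0.8]
width: 0.003
gripper_force: 0.0
```

Emit:
arm_command(
  targets=[
    {"xyz": [10,0,0],"turn": 0},
    {"xyz": [20,0,0],"turn": 0},
    {"xyz": [30,0,0],"turn": 0},
    {"xyz": [40,0,-4],"turn": 0},
    {"xyz": [50,0,-8],"turn": 0},
  ],
)

```text
clock: 12.9
eef_pos: [616.2, 13.6, 184.8]
tool_rot: [0.0, -0.059, 0.998, 0.0]
ft_force: [1.8, -0.2, -1.2]
width: 0.004
gripper_force: 1.0
```

Run:
```python
from h import *
H=np.array([572.7,8.3]);u=np.array([np.cos(.119),np.sin(.119)])
p,d=snapshot("scene"); cv2.imwrite("pics/v5.png",cv2.resize(p[60:260,260:460,::-1],(500,500)))
rel([(*(H+x*u),z,96.8) for x,z in((16,190),(-26,185),(-57,170),(-82,146.5),(-99.5,116.6),(-107,83))])
```

```text
xyz [26.836 -0.043 -4.911] turn -0.0009497390593197278
xyz [68.835 -0.098  0.1  ] turn -0.0009497390593197278
xyz [99.831 -0.143 15.108] turn -0.0009497390593197278
xyz [124.824  -0.185  38.615] turn -0.0009497390593197278
xyz [142.316  -0.219  68.52 ] turn -0.0009497390593197278
xyz [149.807  -0.242 102.122] turn -0.0009497390593197278
pos [615.231  13.396 185.082] yaw 96.74558396026225 tilt [-0.  0. -1.] F [ 0.671 -0.358  0.789] w 0.002157464036175671 t 12.95
```

View pics/v5.png

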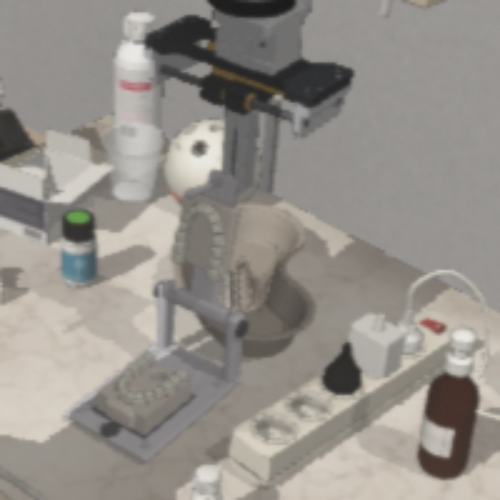

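Emit:
arm_command(
  targets=[
    {"xyz": [13,0,-3],"turn": 0},
    {"xyz": [27,0,-5],"turn": 0},
    {"xyz": [41,0,-4.5],"turn": 0},
    {"xyz": [55,0,-2.5],"turn": 0},
    {"xyz": [69,0,0],"turn": 0},
  ],
)

```text
clock: 13.58
eef_pos: [547.3, 5.5, 184.0]
tool_rot: [-0.0, -0.059, 0.998, 0.0]
ft_force: [2.2, 0.3, -0.6]
width: 0.005
gripper_force: 1.0
```

Emit:
arm_command(
  targets=[
    {"xyz": [11,0,4],"turn": 0},
    {"xyz": [21,0,9],"turn": 0},
    {"xyz": [31,0,15],"turn": 0},
    {"xyz": [40,0,22],"turn": 0},
    {"xyz": [48,0,30],"turn": 0},
  ],
)

```text
clock: 14.2
eef_pos: [500.0, -0.1, 153.7]
tool_rot: [-0.0, -0.059, 0.998, -0.0]
ft_force: [-0.1, -1.3, 2.4]
width: 0.004
gripper_force: 0.9
```

Run:
```python
from h import *
H=np.array([572.7,8.3]);u=np.array([np.cos(.119),np.sin(.119)])
rel([(*(H+x*u),z,96.8) for x,z in((-82,146.5),(-99.5,116.6),(-107,83))])
p,d=snapshot("scene"); cv2.imwrite("pics/v6.png",cv2.resize(p[60:260,260:460,::-1],(500,500)))
```

```text
xyz [ 8.802 -0.253  7.202] turn -0.000566686041329595
xyz [26.291 -0.268 37.109] turn -0.000566686041329595
xyz [33.778 -0.273 70.711] turn -0.000566686041329595
pos [499.993  -0.145 153.699] yaw 96.76753128152284 tilt [-0. -0. -1.] F [-0.073 -1.335  2.381] w 0.004098142053508752 t 14.2
```

View pics/v6.png

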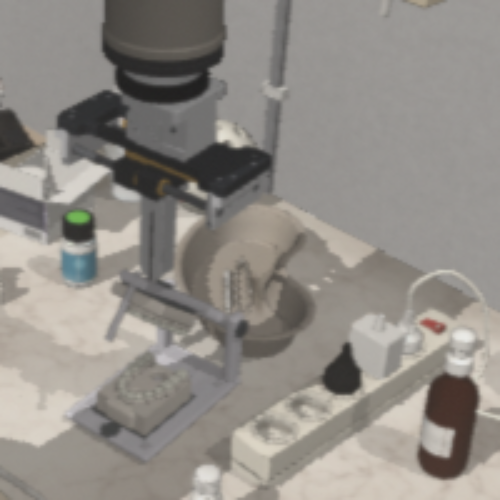

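The arm is at about 0.65 rad and closing cleanly; the cast is still seated.

Emit:
arm_command(
  targets=[
    {"xyz": [9,0,8],"turn": 0},
    {"xyz": [16,0,17],"turn": 0},
    {"xyz": [22,0,27],"turn": 0},
    {"xyz": [26,0,37],"turn": 0},
    {"xyz": [29,0,46],"turn": 0},
  ],
)

```text
clock: 14.88
eef_pos: [471.3, -3.5, 107.5]
tool_rot: [-0.0, -0.059, 0.998, -0.0]
ft_force: [-0.8, 0.5, 1.5]
width: 0.006
gripper_force: 0.7
```

Emit:
arm_command(
  targets=[
    {"xyz": [2,0,8],"turn": 0},
    {"xyz": [4,0,15],"turn": 0},
    {"xyz": [5,0,21],"turn": 0},
    {"xyz": [5,0,23],"turn": 0},
    {"xyz": [5,0,23],"turn": 0},
  ],
)

```text
clock: 15.5
eef_pos: [466.8, -4.1, 85.2]
tool_rot: [-0.0, -0.059, 0.998, -0.0]
ft_force: [-0.6, -0.3, -0.7]
width: 0.008
gripper_force: 0.0
```

Emit:
arm_command(
  targets=[
    {"xyz": [0,0,0.7],"turn": 0},
    {"xyz": [0,0,1.4],"turn": 0},
    {"xyz": [0,0,2],"turn": 0},
    {"xyz": [0,0,2],"turn": 0},
  ],
)

```text
clock: 16.0
eef_pos: [466.9, -4.1, 83.3]
tool_rot: [-0.0, -0.059, 0.998, -0.0]
ft_force: [-0.4, 0.1, 2.0]
width: 0.008
gripper_force: 0.8
```

Emit:
arm_command(
  targets=[
    {"xyz": [0,0,0.7],"turn": 0},
    {"xyz": [0,0,1.2],"turn": 0},
    {"xyz": [0,0,1.2],"turn": 0},
  ],
)

```text
clock: 16.38
eef_pos: [467.0, -4.1, 82.9]
tool_rot: [0.0, -0.059, 0.998, 0.0]
ft_force: [-8.6, -0.9, 26.7]
width: 0.007
gripper_force: 13.6
```

Firm stop at about 83 mm: closed. Retreat and check.

Emit:
arm_command(
  targets=[
    {"xyz": [0,0,-40],"turn": 0},
    {"xyz": [0,0,-90],"turn": 0},
    {"xyz": [0,0,-130],"turn": 0},
    {"xyz": [0,0,-130],"turn": 0},
    {"xyz": [0,0,-130],"turn": 0},
  ],
)

```text
clock: 17.0
eef_pos: [466.7, -3.9, 211.6]
tool_rot: [-0.0, -0.059, 0.998, 0.0]
ft_force: [0.3, 0.2, -0.7]
width: 0.004
gripper_force: 0.0
```

```bash
python3 look.py w7
python3 - <<'E'
from h import *
p,d=snapshot("scene"); P=cloud("scene",d); cv2.imwrite("pics/v7.png",cv2.resize(p[100:260,230:440,::-1],(788,600)))
q=P[d>0];u=np.array([np.cos(.119),np.sin(.119)]); s=(q[:,:2]-[572.7,8.3])@u; w=(q[:,:2]-[572.7,8.3])@np.array([-u[1],u[0]])
k=(abs(w)<12)&(s>-138)&(s<-10)&(q[:,2]>74)&(q[:,2]<95); print(k.sum(),np.polyfit(s[k],q[k,2],1))
rel([])
E
```

```text
399 [-0.003 83.02 ]
pos [466.334  -4.104 211.055] yaw 96.77017809678058 tilt [-0.002 -0.001 -1.   ] F [-1.121  0.094  0.22 ] w 0.004333930381054022 t 17.1
```

View pics/v7.png

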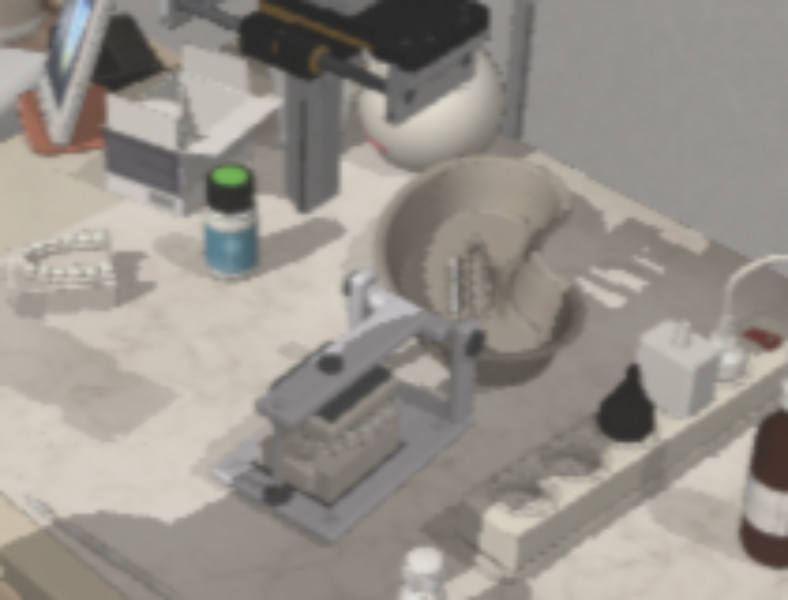

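The arm is level (slope -0.003, top face at 83 mm), the cast is seated beneath it, and the jar, bottle and study cast still stand.

```bash
python3 -c "from station import *; print(hand_in())"
```

```text
the job is handed in; nothing more can be done
None
```

The cast with holes is seated flat on both pins and let go, the articulator's upper arm is closed to its stop, and the study cast, jar and bottle still stand where they were; the job was handed in at about 17 s, with no verdict returned.

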